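Complete the reagent carrier and lift it, ready for the analyser

TASK

Set the yellow-capped bottle upright in the empty yellow cup of the blue reagent carrier, putting it down rather than dropping it, and let go of it. Then take the carrier by the rubber sleeve of its handle, lift it about 10 cm off the bench, keeping it level all the way with both bottles standing in their cups, and finish still holding it there, level and still: do not put it down. Leave the other bottles, the tube rack and the beaker where they are.

Things in the scene. Friction and masses are not known exactly. Their poses are not given: they have to be found in the camera images.
- carrier: Reagent carrier, loose, 360 g: blue deck 212 (x) by 92 mm (y), top 22 mm above the bench on rubber feet; a cup at each end; a rigid steel bail handle across the middle (posts at y = +-37 mm). Origin: centre, level with the underside of the feet; x points to the yellow cup, y along the handle bar, z up. Any yaw. Take the round bar squarely and firmly (70 N serves).
- carrier_grip (a point): Middle of the handle's black rubber sleeve, the carrier's highest part, at (0, 0, 165) mm in the carrier's frame. The sleeve is round, 15 mm across, 54 mm long, its axis along the carrier's y; it is free all round. Bottles in the cups end 32 mm below its axis. Axes as the carrier's.
- seat_yellow (a point): Centre of the inner floor of the yellow cup (empty at the start), at (66, 0, 27) mm in the carrier's frame: a round cup 15 mm deep, 55 mm wide at the floor and flaring to 61 mm at the rim. A bottle stands in it. Axes as the carrier's.
- seat_red (a point): Centre of the inner floor of the red cup, at (-66, 0, 27) mm in the carrier's frame, of the same shape; the red-capped bottle stands in it from the start. Axes as the carrier's.
- bottle_yellow: The bottle to load, standing on the bench: closed rigid white 125 ml bottle, 130 g, 50 mm across, 106 mm tall; yellow screw cap 37 mm across, 24 mm high (82 to 106 mm above the underside), yellow stripe on the label. Origin: centre of its underside; z points up through the cap.
- bottle_red: The bottle already in the carrier's red cup: closed rigid white 125 ml bottle, 130 g, 50 mm across, 106 mm tall; red screw cap 37 mm across, 24 mm high (82 to 106 mm above the underside), red stripe on the label. Origin: centre of its underside; z points up through the cap.
- bottle_green: Bystander on the bench, to be left alone: closed rigid white 125 ml bottle, 130 g, 50 mm across, 106 mm tall; green screw cap 37 mm across, 24 mm high (82 to 106 mm above the underside), green stripe on the label. Origin: centre of its underside; z points up through the cap.
- bottle_blue: Bystander on the bench, to be left alone: closed rigid white 125 ml bottle, 130 g, 50 mm across, 106 mm tall; blue screw cap 37 mm across, 24 mm high (82 to 106 mm above the underside), blue stripe on the label. Origin: centre of its underside; z points up through the cap.
- tube_rack: Bystander: a loose white rack of capped tubes, 55 mm (x) by 170 mm (y), 92 mm tall over the caps. Origin: centre of its underside.
- beaker: Bystander: a loose glass beaker, 66 mm across the rim, 90 mm tall. Origin: centre of its underside.

How it is judged (in metres and radians):
On the way, in this order (a step that is already met when the one before it is completed fails the run):
1. the yellow-capped bottle stands in the yellow cup, let go, with the carrier still on the bench (horizontal distance between bottle_yellow and seat_yellow below 0.006 m and z of bottle_yellow in the frame of seat_yellow between -0.005 and 0.005 m and angle between the z axis of bottle_yellow and the z axis of carrier, either way round below 0.08 rad and contact force between bottle_yellow and the fingers below 0.1 N and height (world z) of carrier below 0.01 m and linear speed of bottle_yellow below 0.03 m/s), for 0.2 s.
2. the carrier is held by its handle, level and off the bench (height (world z) of carrier between 0.06 and 0.16 m and angle between carrier's own z axis and vertical below 0.09 rad and contact force between carrier and the fingers above 4 N and distance between the grasp point and carrier_grip below 0.035 m), for 0.2 s.
At the end, for the whole second after the job is handed in: Carrier held by its handle sleeve (TCP within 35 mm, finger force over 4 N), feet 60 to 160 mm above the bench, within 5 degrees of level, still (under 30 mm/s, 0.2 rad/s); touching no bystander; both bottles in their cups (6 mm of centre, 5 mm of the floor, 0.08 rad of upright) (all of step 2 and linear speed of carrier below 0.03 m/s and angular speed of carrier below 0.2 rad/s and horizontal distance between bottle_yellow and seat_yellow below 0.006 m and z of bottle_yellow in the frame of seat_yellow between -0.005 and 0.005 m and angle between the z axis of each of bottle_yellow, bottle_red and the z axis of carrier, either way round below 0.08 rad and horizontal distance between bottle_red and seat_red below 0.006 m and z of bottle_red in the frame of seat_red between -0.005 and 0.005 m and contact force between carrier and bottle_green below 0.2 N and contact force between carrier and bottle_blue below 0.2 N and contact force between carrier and tube_rack below 0.2 N and contact force between carrier and beaker below 0.2 N); the arm keeps its last pose, push and grip.
It fails at once if the yellow-capped bottle is let go more than 12 mm above the cup's floor level (z of bottle_yellow in the frame of seat_yellow above 0.012 m and contact force between bottle_yellow and the fingers below 0.05 N).
It fails at once if the carrier leans more than 0.2 rad (angle between carrier's own z axis and vertical above 0.2 rad).
It fails at once if the red-capped bottle leaves its cup (distance between bottle_red and seat_red above 0.015 m).
It fails at once if a bottle, the tube rack or the beaker that should be left alone is moved more than 15 mm or tipped (distance of any of bottle_green, bottle_blue, tube_rack, beaker from where it was at the start of the episode above 0.015 m or angle between any of bottle_green, bottle_blue, tube_rack, beaker's own z axis and vertical above 0.2 rad).
It also fails if it takes over 51 s, if anything falls off the work surface, if the arm or the gripper's body presses on something with over 40 N, if the wrist force passes 120 N, or if a joint passes its speed limit or range.

ROBOT

A 7-joint arm with a two-finger parallel gripper is mounted at the origin on the work surface. World frame = base frame: x ahead of the robot, y to its left, z up, the work surface at z = 0. Lengths are in mm, angles in rad, forces in N, time in s.
With the tool pointing down it reaches from about 400 to 875 mm from the base axis. Payload 4.4 kg.
Tool frame: the origin (TCP) lies between the finger pads, 19 mm behind the fingertips; this is the grasp point; y points along the fingers, z is the direction in which the jaws open and shut, and the axes are right-handed (so a half turn about y gives the same grasp; the last joint's range is limited). The gripper opens to 85 mm and grips with 20 to 120 N. Pads are 22 mm wide; open, the fingers measure 114 mm over their backs; the gripper's body (76 mm by 85 mm) begins 54 mm behind the grasp point. The pads swing forward as they close: fully open they stand 13 mm farther back than shut.
Start: joints at [-1.176, 0.628, 0.038, 1.517, -0.027, 0.996, -0.02], TCP at [289.012, 582.228, 250.013] pointing down, gripper open.
Joint ranges: [-3.06, 3.06], [-0.37, 2.12], [-1.25, 1.32], [0.18, 2.47], [-1.1, 4.24], [0.23, 1.98], [-2.94, 2.94]. Speed limits (rad/s): [2.57, 2.57, 3.14, 3.14, 3.14, 3.14, 3.14].

INTERFACE

Orientations are given as [roll, pitch, yaw] about the fixed x, y, z axes, in that order (R = Rz(yaw) Ry(pitch) Rx(roll)).
In Python, from plant import get_obs, capture, hand_in, search_frame, regions_of gives the robot as it stands.
- The arm moves only by the tool carry_out, never from a script. Its argument "targets" is a list that holds one entry, the list of rows, each a list of 7 numbers: the opening, from 0 (shut) to 1 (fully open), then the shift along the tool's x, y, z in cm, then the turn, a rotation vector about the tool's x, y, z in degrees. A call has exactly 8 rows; each row is the pose to reach, as a shift and turn from the pose commanded when the call began, along the tool's axes at that moment; what a row does not reach only later rows make up. A row lasts 1/8 s, in which the tool goes at most 62.5 mm and 10.7 degrees, less where a joint would pass 70% of its speed; a pose out of reach is approached as far as the arm can. A call with a gripper value outside its range is refused whole. The fingers move at their own pace and stop on an object; "force" is the grip in N (left out, the last holds). Time passes only in rows, so rows that repeat a pose let the fingers close, or fill a call up. It gives the time, the measured TCP pose, the force and the opening at its end, in the units of the state.
- get_obs(): the state, without advancing time (a new reading comes with each control period).
- capture(name): name is "side" or "top"; returns a dict with "frame" (384x512x3 uint8, blue, green, red), "depth" (384x512 float32, mm along the optical axis (not along the pixel's ray), 0 where there is no reading), "camera_matrix" (3x3 intrinsics, pixels), "distortion" ([k1, k2, p1, p2, k3] as OpenCV has them; the pictures are not rectified), "rvec" (rotation vector, rad) and "tvec" (3), from world to camera coordinates, as OpenCV has them. Camera axes: x right, y down, z forward; pixel columns grow to the right and rows downward; lengths in mm; the calibration is good to about 2 mm. A picture is of the moment at which its call begins.
- hand_in(): hands the job in, once; it reports no verdict.
Trained networks look in the newest picture that a camera, given by its name, has taken for a name from the list of things; names that differ only in an ending like _2 or _b are one class to them, and where a whole thing is asked for, a point or a joint stands for the part that bears it (a point fixed in the world has none). Each returns a list of dicts, best first, with "conf" (0 to 1); they miss things now and then, are a little off and sometimes report something else, mostly with a low value. They report only what shows in the picture. A call takes as long as a camera call.
- search_frame(camera, thing): "box" ([centre column, centre row, width, height] in pixels, round what is visible of it).
- regions_of(camera, thing): "mask" (384x512 bool, what is visible of it) and "box" ([centre column, centre row, width, height] in pixels, round what is visible of it).
The state is a dict: "time_s": time; "joint_pos": joint angles; "dq": joint speeds; "tau": joint torques, N m; "tool_pos": TCP position; "ee_rot": TCP orientation; "wrist_force": force on the tool from outside, world axes, zero at the start; "torque": the same for the moment, N m; "width": finger opening in mm.
Only numpy, scipy, OpenCV 4.12 (cv2) and the standard library are available. Lean on these libraries where they do the work, as an engineer would, in place of code of your own. Each camera call takes 0.05 s, during which the arm holds its last target. There are 200 camera calls.

## Working session

There is one attempt and no reset: what is moved stays moved. The work goes in short steps, Python scripts to look and compute and a tool call to move; the robot and the scene stay as the last step left them, time stands still between calls to the robot, and variables do not carry over. Pictures are saved under pics/ and viewed, about 8 in all and at most 12, crops included, and the job is handed in when it is done.

Besides the shell and the picture viewer there is one more tool, called after ">>>" as name([rows], argument=value, ...), one row to a line, values as JSON. carry_out: Moves the arm, as the interface text tells. Its arguments: {"type":"object","properties":{"targets":{"type":"array"},"force":{"type":"number"}},"required":["targets"]}

```bash
mkdir -p pics
cat > h.py <<'E'
import numpy as np, cv2
from plant import *
from scipy.spatial.transform import Rotation as R
def cap(n):
    c=capture(n); return c
def pts(c,mask):
    v,u=np.nonzero(mask&(c["depth"]>0)); z=c["depth"][v,u].astype(float)
    p=cv2.undistortPoints(np.c_[u,v].astype(float).reshape(-1,1,2),c["camera_matrix"],c["distortion"]).reshape(-1,2)
    X=np.c_[p*z[:,None],z]; M=cv2.Rodrigues(np.array(c["rvec"],float))[0]
    return (X-np.array(c["tvec"]).ravel())@M
E
python3 - <<'E'
from h import *
o=get_obs(); print({k:np.round(o[k],3) for k in o})
cs={}
for n in("side","top"):
    c=cap(n); cs[n]=c["frame"]
    for t in("carrier","bottle_yellow","bottle_red","bottle_green","bottle_blue","tube_rack","beaker"):
        for r in regions_of(n,t)[:2]:
            P=pts(c,r["mask"]); 
            if len(P)<5: continue
            print(n,t,round(r["conf"],2),np.round(r["box"]),"med",np.median(P,0).round(),"lo",np.percentile(P,2,0).round(),"hi",np.percentile(P,98,0).round())
cv2.imwrite("pics/a.png",cv2.resize(np.vstack([cs["side"],cs["top"]]),None,fx=.78,fy=.78))
E
```

```text
{'time_s': np.float64(0.0), 'joint_pos': array([-1.176,  0.629,  0.038,  1.518, -0.027,  0.996, -0.02 ]), 'dq': array([ 0.002,  0.001,  0.001, -0.001,  0.001,  0.001,  0.   ]), 'tau': array([ 1.0000e-03, -5.6341e+01,  1.2260e+00, -1.9344e+01,  1.1000e-02,
        1.0000e-02,  0.0000e+00]), 'tool_pos': array([288.745, 581.71 , 249.113]), 'ee_rot': array([-1.573, -0.   , -0.461]), 'wrist_force': array([-0.926,  0.936,  0.574]), 'torque': array([ 0.014, -0.012, -0.033]), 'width': np.float64(85.388)}
side carrier 0.67 [290. 255.  61.  88.] med [492. 201.  23.] lo [433. 111.  18.] hi [559. 286. 171.]
side bottle_yellow 0.6 [292. 138.  12.  34.] med [ 503. -351.   52.] lo [ 475. -509.   -2.] hi [ 527. -340.  106.]
side bottle_red 0.93 [279. 222.  20.  38.] med [519. 135.  90.] lo [497. 109.  39.] hi [544. 146. 134.]
side bottle_green 0.67 [258. 160.  15.  30.] med [ 612. -189.   61.] lo [ 591. -214.    7.] hi [ 632. -179.  106.]
side bottle_blue 0.63 [297. 169.  21.  39.] med [ 484. -150.   55.] lo [ 456. -228.   -1.] hi [ 507. -139.  106.]
side tube_rack 0.69 [210. 192.  34.  60.] med [73
[... 617 characters left out ...]
 med [ 611. -198.   75.] lo [ 591. -225.   -0.] hi [ 636. -182.  109.]
top bottle_green 0.29 [203. 238.  86.  56.] med [494. 181.  23.] lo [435.  80.   4.] hi [565. 277. 171.]
top bottle_blue 0.9 [331. 242.  23.  18.] med [ 487. -160.   99.] lo [ 465. -189.   -0.] hi [ 509. -143.  109.]
top tube_rack 0.8 [281. 148.  63.  29.] med [734. -34.  57.] lo [ 715. -114.    1.] hi [767.  47.  94.]
top tube_rack 0.51 [408. 236.  26.  20.] med [ 507. -357.   73.] lo [ 486. -385.    8.] hi [ 530. -344.  109.]
top beaker 0.63 [117. 249.  29.  24.] med [466. 409.  47.] lo [438. 366.  -1.] hi [497. 427.  91.]
top beaker 0.34 [203. 235.  83.  60.] med [494. 182.  23.] lo [435.  77.  -2.] hi [566. 279. 171.]
```

View pics/a.png

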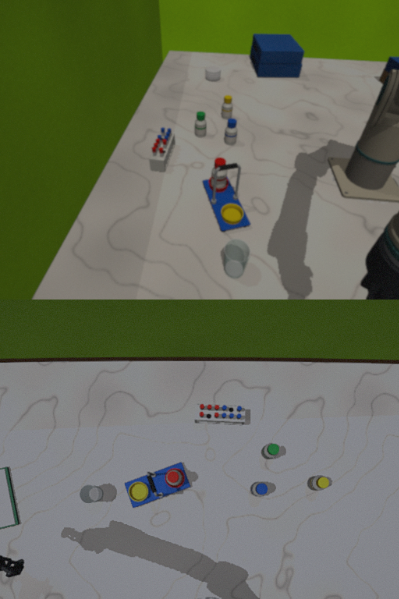

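```bash
cat > m.py <<'E'
from h import *
def cyl(P,zlo,zhi):
    Q=P[(P[:,2]>zlo)&(P[:,2]<zhi)]; (c,r)=cv2.minEnclosingCircle(Q[:,:2].astype(np.float32)); return np.round([*Q.mean(0),*c,r,len(Q)],1)
def carrier(n,c,P):
    D=P[(P[:,2]>17)&(P[:,2]<27)]; 
    print(n,"deck",np.round(cv2.minAreaRect(D[:,:2].astype(np.float32))[0],1),cv2.minAreaRect(D[:,:2].astype(np.float32))[1:], D[:,2].mean().round(1))
    S=P[P[:,2]>155]; d=S[:,:2]-S[:,:2].mean(0); w=np.linalg.svd(d,full_matrices=False)[2][0]; t=d@w
    print(n,"sleeve",S.mean(0).round(1),S[:,2].max().round(1),"dir",np.degrees(np.arctan2(w[1],w[0])).round(1),"mid",(S[:,:2].mean(0)+w*(t.max()+t.min())/2).round(1),np.ptp(t).round(1))
E
python3 - <<'E'
from m import *
for n in("side","top"):
    c=cap(n)
    for t in("bottle_yellow","bottle_red"):
        P=pts(c,regions_of(n,t)[0]["mask"]); off=27 if t[-1]=="d" else 0
        print(n,t,"top",cyl(P,off+101,off+113))
    carrier(n,c,pts(c,regions_of(n,"carrier")[0]["mask"]))
    m=cv2.inRange(cv2.cvtColor(c["frame"],cv2.COLOR_BGR2HSV),(22,120,60),(35,255,255))>0
    P=pts(c,m); P=P[(abs(P[:,0]-480)<70)&(abs(P[:,1]-240)<70)]; print(n,"cup",cyl(P,15,60))
    cv2.imwrite(f"pics/{n}.png",c["frame"])
t=cv2.resize(cv2.imread("pics/top.png")[190:280,150:260],None,fx=5,fy=5); s=cv2.resize(cv2.imread("pics/side.png")[200:310,240:340],None,fx=4.09,fy=4.09)
cv2.imwrite("pics/b.png",np.hstack([t[:450,:390],s[:450,:400]]))
E
```

```text
side bottle_yellow top [ 502.3 -363.9  104.2  502.8 -363.6   20.    44. ]
side bottle_red top [520.7 121.6 132.1 519.6 119.8  19.5 131. ]
side deck [0. 0.] ((0.0, 0.0), 0.0) nanm.py:6: RuntimeWarning: Mean of empty slice.
  print(n,"deck",np.round(cv2.minAreaRect(D[:,:2].astype(np.float32))[0],1),cv2.minAreaRect(D[:,:2].astype(np.float32))[1:], D[:,2].mean().round(1))
  ret = ret.dtype.type(ret / rcount)
m.py:7: RuntimeWarning: Mean of empty slice.
  S=P[P[:,2]>155]; d=S[:,:2]-S[:,:2].mean(0); w=np.linalg.svd(d,full_matrices=False)[2][0]; t=d@w
  ret = um.true_divide(
Traceback (most recent call last):
  File "m.py", line 7, in carrier
    S=P[P[:,2]>155]; d=S[:,:2]-S[:,:2].mean(0); w=np.linalg.svd(d,full_matrices=False)[2][0]; t=d@w
                                                  ~~~~~~~~~~~~~~~~~~~~~~~~~~~~~~~~~~~~~~~^^^
IndexError: index 0 is out of bounds for axis 0 with size 0
```

Run:
```python
from m import *
for n in("side","top"):
    c=cap(n); A=pts(c,np.ones((384,512),bool))
    near=lambda x,y,r:A[np.hypot(A[:,0]-x,A[:,1]-y)<r]
    print(n,"by",cyl(near(504,-364,30),101,113),"br",cyl(near(519,120,24),128,140))
    carrier(n,c,near(495,180,130))
    m=cv2.inRange(cv2.cvtColor(c["frame"],cv2.COLOR_BGR2HSV),(22,120,60),(35,255,255))>0
    P=pts(c,m); P=P[(abs(P[:,0]-480)<70)&(abs(P[:,1]-240)<70)]; print(n,"cup",cyl(P,15,60))
    cv2.imwrite(f"pics/{n}.png",c["frame"])
t=cv2.resize(cv2.imread("pics/top.png")[190:280,150:260],None,fx=5,fy=5); s=cv2.resize(cv2.imread("pics/side.png")[200:310,240:340],None,fx=4.09,fy=4.09)
cv2.imwrite("pics/b.png",np.hstack([t[:449,:390],s[:449,:400]]))
```

```text
side by [ 503.1 -363.9  104.5  504.4 -366.3   18.9   47. ] br [520.5 121.6 132.1 520.6 120.5  18.9 128. ]
side deck [497.  182.2] ((92.74671173095703, 214.0604248046875), 20.403350830078125) 22.0
side sleeve [497.8 184.8 167.2] 173.5 dir 20.0 mid [496.3 184.3] 76.6
side cup [473.8 239.2  31.4 475.2 243.5  33.8 559. ]
top by [ 508.  -368.5  104.9  507.8 -369.3   18.9  161. ] br [522.1 118.1 132.3 522.  118.1  18.2 161. ]
top deck [499.5 179.2] ((92.22702026367188, 209.81912231445312), 20.352832794189453) 21.7
top sleeve [498.4 177.8 168.7] 176.9 dir -157.9 mid [498.8 178. ] 75.5
top cup [476.  241.9  30.  475.9 240.7  32.4 457. ]
```

View pics/b.png

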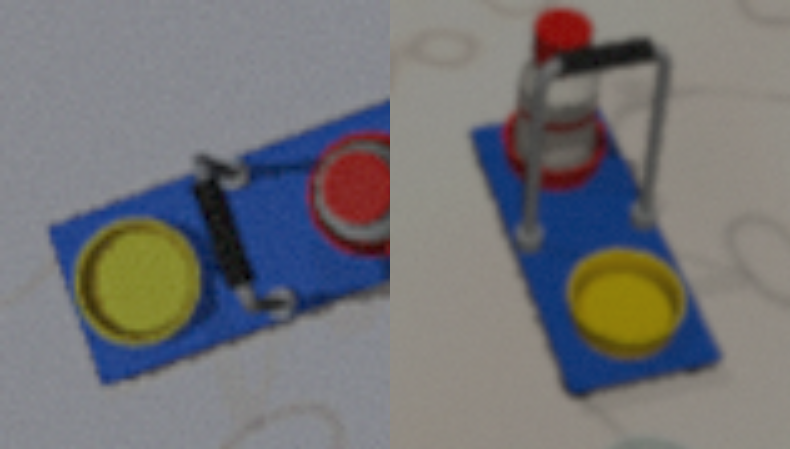

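```bash
cat >> h.py <<'E'
def go(*wps):
    o=get_obs(); p=np.array(o["tool_pos"]); M=R.from_euler("xyz",o["ee_rot"])
    print("t",round(o["time_s"],2),"at",p.round(1),np.degrees(o["ee_rot"]).round(2),"F",np.round(o["wrist_force"],1),"w",round(o["width"],1),"j",np.round(o["joint_pos"],2))
    for x,y,z,yaw in wps:
        T=R.from_euler("xyz",[-90,0,yaw],degrees=True)
        print((x,y,z,yaw),"shift cm",(M.inv().apply(np.array([x,y,z])-p)/10).round(2),"turn",np.degrees((M.inv()*T).as_rotvec()).round(1))
E
python3 -c "
from h import *
go((450,150,260,-69.6),(506,-367,260,-69.6))"
```

```text
t 1.1 at [289.  582.2 250. ] [-90.    0.  -26.4] F [-0.8 -0.5  0.6] w 85.4 j [-1.18  0.63  0.04  1.52 -0.03  1.   -0.02]
(450, 150, 260, -69.6) shift cm [ 33.64  -1.   -31.56] turn [-0.  43.2 -0. ]
(506, -367, 260, -69.6) shift cm [ 61.64  -1.   -75.37] turn [-0.  43.2 -0. ]
```

>>> carry_out([
  [[1, 4.2, -0.2, -4.0, 0, 5.4, 0], [1, 8.4, -0.3, -8.0, 0, 10.8, 0], [1, 12.6, -0.4, -12, 0, 16.2, 0], [1, 16.8, -0.5, -16, 0, 21.6, 0], [1, 21, -0.6, -20, 0, 27, 0], [1, 25.2, -0.8, -24, 0, 32.4, 0], [1, 29.4, -0.9, -28, 0, 37.8, 0], [1, 33.6, -1, -31.6, 0, 43.2, 0]],
])

```text
time_s: 2.1
tool_pos: [450.0, 148.0, 260.4]
ee_rot: [-1.57, 0.0, -1.218]
wrist_force: [0.4, 0.4, 0.0]
width: 85.4
```

```bash
python3 -c "
from h import *
go((506,-367,200,-69.6),(506,-367,62,-69.6))"
```

```text
t 2.1 at [450.  148.  260.4] [-8.994e+01  1.000e-02 -6.978e+01] F [0.4 0.4 0. ] w 85.4 j [-0.59  0.38  0.28  1.99 -0.14  0.8   0.13]
(506, -367, 200, -69.6) shift cm [ 50.26   6.02 -12.55] turn [-0.1 -0.2 -0. ]
(506, -367, 62, -69.6) shift cm [ 50.27  19.82 -12.56] turn [-0.1 -0.2 -0. ]
```

>>> carry_out([
  [[1, 6, 0.2, -1.5, 0, 0, 0], [1, 12, 0.4, -3, 0, 0, 0], [1, 18, 0.6, -4.5, 0, 0, 0], [1, 24, 0.8, -6, 0, 0, 0], [1, 30, 1.0, -7.5, 0, 0, 0], [1, 36, 2, -9, 0, 0, 0], [1, 42, 3, -10.5, 0, 0, 0], [1, 47, 5, -11.8, 0, 0, 0]],
])

```text
time_s: 3.1
tool_pos: [503.2, -335.0, 210.4]
ee_rot: [-1.569, -0.002, -1.216]
wrist_force: [0.9, -0.2, -0.1]
width: 85.6
```

```bash
python3 -c "
from h import *
go((506,-367,135,-69.6),(506,-367,62,-69.6))"
```

```text
t 3.1 at [ 503.2 -335.   210.4] [-89.91  -0.13 -69.66] F [ 0.9 -0.2 -0.1] w 85.6 j [ 0.36  0.62  0.29  1.7  -0.22  0.85  1.1 ]
(506, -367, 135, -69.6) shift cm [ 3.08  7.55 -0.87] turn [-0.1 -0.1  0.1]
(506, -367, 62, -69.6) shift cm [ 3.07 14.85 -0.88] turn [-0.1 -0.1  0.1]
```

>>> carry_out([
  [[1, 3.1, 3, -0.9, 0, 0, 0], [1, 3.1, 6, -0.9, 0, 0, 0], [1, 3.1, 9, -0.9, 0, 0, 0], [1, 3.1, 12, -0.9, 0, 0, 0], [1, 3.1, 14.6, -0.9, 0, 0, 0], [1, 3.1, 14.6, -0.9, 0, 0, 0], [0.5, 3.1, 14.6, -0.9, 0, 0, 0], [0.3, 3.1, 14.6, -0.9, 0, 0, 0]],
], force=40)

```text
time_s: 4.1
tool_pos: [505.8, -364.7, 65.4]
ee_rot: [-1.57, -0.002, -1.215]
wrist_force: [-0.4, -0.7, 2.8]
width: 52.0
```

>>> carry_out([
  [[0.3, 0, 0, 0, 0, 0, 0], [0.3, 0, 0, 0, 0, 0, 0], [0.3, 0, 0, 0, 0, 0, 0], [0.3, 0, 0, 0, 0, 0, 0], [0.3, 0, -1, 0, 0, 0, 0], [0.3, 0, -3, 0, 0, 0, 0], [0.3, 0, -5, 0, 0, 0, 0], [0.3, 0, -7, 0, 0, 0, 0]],
])

```text
time_s: 5.1
tool_pos: [505.3, -364.3, 136.0]
ee_rot: [-1.57, -0.001, -1.215]
wrist_force: [0.2, 0.2, -1.0]
width: 48.0
```

Run:
```python
from m import *
go((440,-120,275,-69.6),(475,242,275,-69.6))
c=cap("side"); f=c["frame"]
cv2.imwrite("pics/c.png",cv2.resize(f[60:200,220:380],None,fx=4,fy=4))
```

```text
t 5.1 at [ 505.3 -364.3  136. ] [-8.996e+01 -6.000e-02 -6.960e+01] F [ 0.2  0.2 -1. ] w 48.0 j [ 0.43  0.74  0.25  1.7  -0.26  0.73  1.17]
(440, -120, 275, -69.6) shift cm [-25.16 -13.92   2.4 ] turn [-0.  -0.   0.1]
(475, 242, 275, -69.6) shift cm [-57.87 -13.94  18.3 ] turn [-0.  -0.   0.1]
```

View pics/c.png

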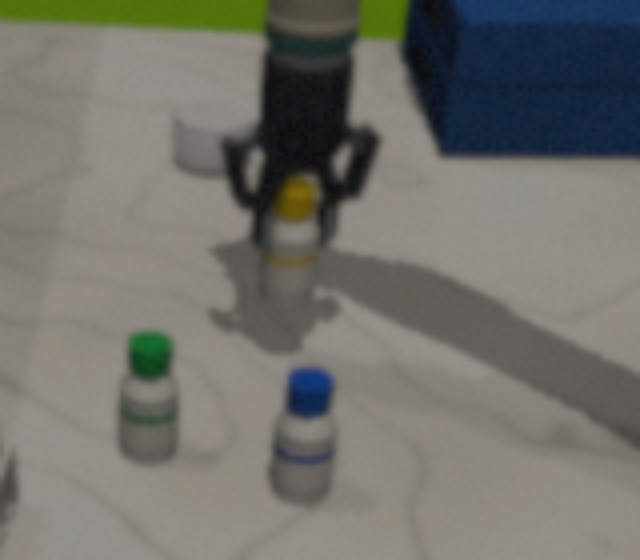

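>>> carry_out([
  [[0.3, -2, -3.5, 0.2, 0, 0, 0], [0.3, -6, -7, 0.6, 0, 0, 0], [0.3, -10, -10.5, 1.0, 0, 0, 0], [0.3, -15, -13.9, 1.4, 0, 0, 0], [0.3, -20, -14, 1.9, 0, 0, 0], [0.3, -25, -14, 2.4, 0, 0, 0], [0.3, -30, -14, 4.8, 0, 0, 0], [0.3, -35, -14, 7.2, 0, 0, 0]],
])

```text
time_s: 6.15
tool_pos: [450.5, -9.4, 275.0]
ee_rot: [-1.569, -0.0, -1.216]
wrist_force: [0.8, 1.2, -1.5]
width: 48.2
```

>>> carry_out([
  [[0.3, -5, 0, 2.4, 0, 0, 0], [0.3, -10, 0, 4.9, 0, 0, 0], [0.3, -15, 0, 7.3, 0, 0, 0], [0.3, -19, 0, 9.3, 0, 0, 0], [0.3, -22, 0, 10.6, 0, 0, 0], [0.3, -22.9, 0, 11.1, 0, 0, 0], [0.3, -22.9, 0, 11.1, 0, 0, 0], [0.3, -22.9, 0, 11.1, 0, 0, 0]],
])

```text
time_s: 7.15
tool_pos: [474.9, 240.4, 274.2]
ee_rot: [-1.571, -0.001, -1.217]
wrist_force: [-0.6, -0.7, -1.1]
width: 48.1
```

Run:
```python
from m import *
go((475,242,150,-69.6))
for n in("side","top"):
    c=cap(n); A=pts(c,np.ones((384,512),bool)); cv2.imwrite(f"pics/{n}.png",c["frame"])
    m=cv2.inRange(cv2.cvtColor(c["frame"],cv2.COLOR_BGR2HSV),(20,110,50),(36,255,255))>0
    P=pts(c,m)
    for a,b in((28,31),(31,60),(280,312),(312,330)):
        Q=P[(abs(P[:,0]-475)<60)&(abs(P[:,1]-242)<60)]; Q=Q[(Q[:,2]>a)&(Q[:,2]<b)]
        if len(Q)>3: print(n,a,b,cyl(Q,a,b))
s=cv2.resize(cv2.imread("pics/side.png")[170:330,220:350],None,fx=3,fy=3); t=cv2.resize(cv2.imread("pics/top.png")[170:330,120:250],None,fx=3,fy=3)
cv2.imwrite("pics/d.png",np.hstack([s,t]))
```

```text
t 7.15 at [474.9 240.4 274.2] [-9.002e+01 -5.000e-02 -6.974e+01] F [-0.6 -0.7 -1.1] w 48.1 j [-0.7   0.44  0.26  1.82 -0.14  0.9  -0.03]
(475, 242, 150, -69.6) shift cm [-0.16 12.42  0.07] turn [ 0.  -0.1  0.1]
side 28 31 [473.  243.6  29.  474.2 244.3  30.1  66. ]
side 31 60 [473.9 238.8  38.1 474.6 244.   34.  233. ]
side 280 312 [474.9 252.7 301.1 473.5 241.9  26.6 159. ]
side 312 330 [471.6 245.4 315.  477.  244.9  22.  103. ]
top 28 31 [473.6 232.4  29.2 478.  239.8  26.7  35. ]
top 31 60 [474.9 229.3  38.5 475.8 240.   32.3  93. ]
```

View pics/d.png

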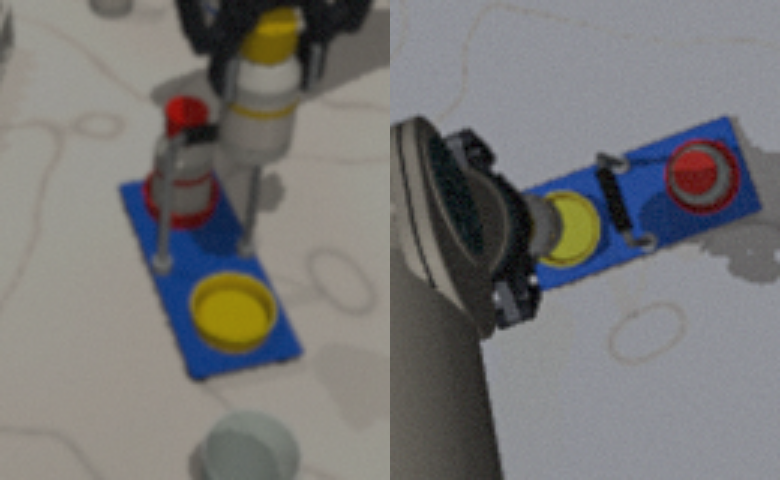

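>>> carry_out([
  [[0.3, 0, 2.5, 0, 0, 0, 0], [0.3, -0.1, 5, 0, 0, 0, 0], [0.3, -0.1, 8, 0, 0, 0, 0], [0.3, -0.1, 11, 0, 0, 0, 0], [0.3, -0.1, 13.5, 0, 0, 0, 0], [0.3, -0.1, 15, 0, 0, 0, 0], [0.3, -0.1, 15, 0, 0, 0, 0], [0.3, -0.1, 15, 0, 0, 0, 0]],
])

```text
time_s: 8.25
tool_pos: [475.1, 243.4, 124.8]
ee_rot: [-1.569, 0.0, -1.215]
wrist_force: [0.5, -0.4, -1.6]
width: 48.3
```

Run:
```python
from m import *
go((475,242,93,-69.6))
for n in("side","top"):
    c=cap(n); A=pts(c,np.ones((384,512),bool)); cv2.imwrite(f"pics/{n}.png",c["frame"])
    m=cv2.inRange(cv2.cvtColor(c["frame"],cv2.COLOR_BGR2HSV),(20,110,50),(36,255,255))>0
    P=pts(c,m); Q=P[(abs(P[:,0]-475)<60)&(abs(P[:,1]-242)<60)]
    for a,b in((31,50),(164,180)):
        if (( Q[:,2]>a)&(Q[:,2]<b)).sum()>5: print(n,a,b,cyl(Q,a,b))
    B=A[(np.hypot(A[:,0]-475,A[:,1]-242)<30)&(A[:,2]>62)&(A[:,2]<115)]
    print(n,"body",len(B),B.mean(0).round(1))
    if n=="side":
        from scipy.optimize import least_squares
        r=least_squares(lambda q:np.hypot(B[:,0]-q[0],B[:,1]-q[1])-25,[475,242],loss="soft_l1"); print("fit r25",r.x.round(1),np.abs(r.fun).mean())
        C=Q[(Q[:,2]>39)&(Q[:,2]<48)]
        rr=least_squares(lambda q:np.hypot(C[:,0]-q[0],C[:,1]-q[1])-31.5,[475,242],loss="soft_l1"); print("cup rim fit",rr.x.round(1),np.abs(rr.fun).mean(),len(C))
s=cv2.resize(cv2.imread("pics/side.png")[200:300,240:350],None,fx=6,fy=6)
cv2.imwrite("pics/e.png",s)
```

```text
t 8.25 at [475.1 243.4 124.8] [-8.991e+01  1.000e-02 -6.963e+01] F [ 0.5 -0.4 -1.6] w 48.3 j [-0.65  0.65  0.18  1.96 -0.21  0.55  0.04]
(475, 242, 93, -69.6) shift cm [ 0.13  3.18 -0.06] turn [-0.1 -0.  -0. ]
side 31 50 [475.4 256.3  38.5 474.5 244.8  32.9 128. ]
side 164 180 [470.7 251.1 166.6 473.3 252.9  19.2  57. ]
side body 342 [474.7 261.   89.2]
fit r25 [474.9 240.7] 0.607565194187772
cup rim fit [473.8 243.6] 0.9491435909830966 68
top 31 50 [480.6 223.9  39.2 477.  237.8  31.3  57. ]
top body 44 [474.2 216.8  91.6]
```

View pics/e.png

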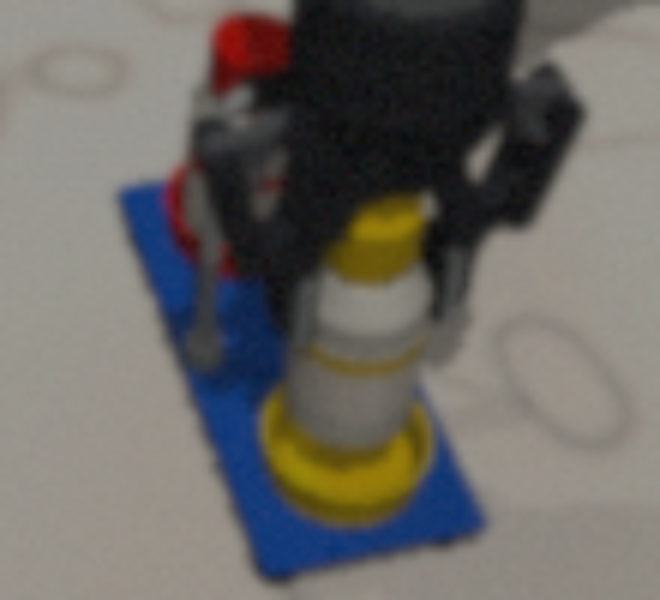

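>>> carry_out([
  [[0.3, -0.3, 0, 0, 0, 0, 0], [0.3, -0.3, 0.5, 0, 0, 0, 0], [0.3, -0.3, 1, 0, 0, 0, 0], [0.3, -0.3, 1.5, 0, 0, 0, 0], [0.3, -0.3, 2, 0, 0, 0, 0], [0.3, -0.3, 2.5, 0, 0, 0, 0], [0.3, -0.3, 2.9, 0, 0, 0, 0], [0.3, -0.3, 2.9, 0, 0, 0, 0]],
])

```text
time_s: 9.35
tool_pos: [473.2, 246.0, 94.6]
ee_rot: [-1.572, -0.0, -1.215]
wrist_force: [-0.3, -0.3, -0.8]
width: 48.3
```

>>> carry_out([
  [[0.3, 0, 0.1, 0, 0, 0, 0], [0.3, 0, 0.2, 0, 0, 0, 0], [0.3, 0, 0.3, 0, 0, 0, 0], [0.3, 0, 0.3, 0, 0, 0, 0], [0.3, 0, 0.3, 0, 0, 0, 0], [0.3, 0, 0.3, 0, 0, 0, 0], [0.3, 0, 0.3, 0, 0, 0, 0], [0.3, 0, 0.3, 0, 0, 0, 0]],
])

```text
time_s: 10.35
tool_pos: [473.4, 246.2, 92.7]
ee_rot: [-1.57, 0.0, -1.215]
wrist_force: [-1.3, -0.6, 5.3]
width: 47.7
```

Run:
```python
from m import *
go((475,242,93,-69.6))
c=cap("side"); f=c["frame"]; cv2.imwrite("pics/f.png",cv2.resize(f[200:300,240:350],None,fx=6,fy=6))
carrier("side",c,(lambda A:A[np.hypot(A[:,0]-495,A[:,1]-180)<130])(pts(c,np.ones((384,512),bool))))
```

```text
t 10.35 at [473.4 246.2  92.7] [-8.997e+01  2.000e-02 -6.961e+01] F [-1.3 -0.6  5.3] w 47.7 j [-0.64  0.71  0.16  1.98 -0.23  0.48  0.05]
(475, 242, 93, -69.6) shift cm [ 0.45 -0.03  0.  ] turn [-0. -0. -0.]
side deck [497.3 182. ] ((91.58694458007812, 213.2466278076172), 21.004228591918945) 21.5
side sleeve [456.  268.9 432.6] 615.5 dir 1.5 mid [460.8 269.1] 154.4
```

View pics/f.png

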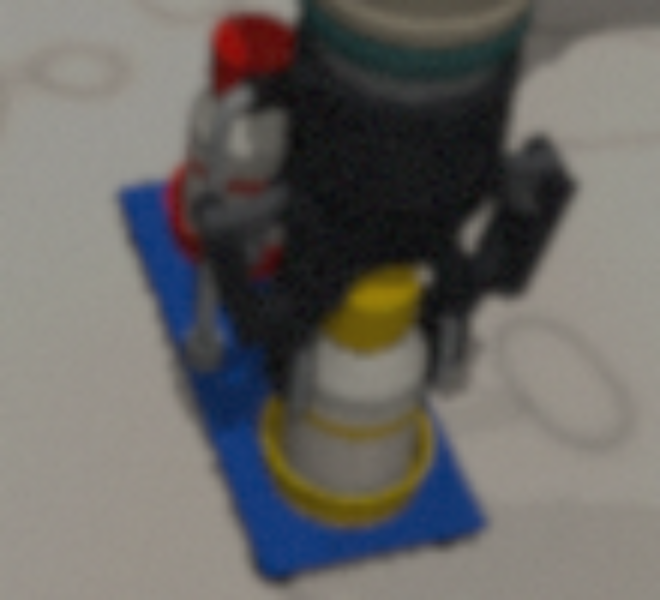

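>>> carry_out([
  [[0.62, 0, 0, 0, 0, 0, 0], [0.7, 0, 0, 0, 0, 0, 0], [0.8, 0, 0, 0, 0, 0, 0], [0.9, 0, 0, 0, 0, 0, 0], [1, 0, 0, 0, 0, 0, 0], [1, 0, -0.1, 0, 0, 0, 0], [1, 0, -0.3, 0, 0, 0, 0], [1, 0, -0.5, 0, 0, 0, 0]],
])

```text
time_s: 11.4
tool_pos: [473.4, 246.2, 97.2]
ee_rot: [-1.571, 0.0, -1.215]
wrist_force: [-0.2, 0.2, 0.5]
width: 85.7
```

>>> carry_out([
  [[1, 0, -2, 0, 0, 0, 0], [1, 0, -4, 0, 0, 0, 0], [1, 0, -7, 0, 0, 0, 0], [1, 0, -10, 0, 0, 0, 0], [1, 0, -13, 0, 0, 0, 0], [1, 0, -15, 0, 0, 0, 0], [1, 0, -15, 0, 0, 0, 0], [1, 0, -15, 0, 0, 0, 0]],
])

```text
time_s: 12.4
tool_pos: [472.8, 246.0, 246.3]
ee_rot: [-1.572, -0.0, -1.215]
wrist_force: [-1.4, -0.3, -0.6]
width: 85.4
```

Run:
```python
from m import *
go((498,182,220,20.4))
for n in("side","top"):
    c=cap(n); A=pts(c,np.ones((384,512),bool)); cv2.imwrite(f"pics/{n}.png",c["frame"])
    near=lambda x,y,r:A[(np.hypot(A[:,0]-x,A[:,1]-y)<r)&(A[:,2]<185)]
    carrier(n,c,near(495,180,130))
    for x,y,nm in((475,243,"y"),(520,120,"r")):
        Q=near(x,y,24); print(n,nm,cyl(Q,126,140) if ((Q[:,2]>126)&(Q[:,2]<140)).any() else 0)
s=cv2.resize(cv2.imread("pics/side.png")[190:300,230:340],None,fx=4,fy=4); t=cv2.resize(cv2.imread("pics/top.png")[190:300,140:250],None,fx=4,fy=4)
cv2.imwrite("pics/g.png",np.hstack([s[:,:400],t[:,:400]]))
```

```text
t 12.4 at [472.8 246.  246.3] [-90.07  -0.   -69.6 ] F [-1.4 -0.3 -0.6] w 85.4 j [-0.7   0.48  0.25  1.85 -0.15  0.83 -0.02]
(498, 182, 220, 20.4) shift cm [6.87 2.63 0.14] turn [  0.1 -90.   -0.1]
side deck [497.3 182. ] ((91.83036804199219, 212.42831420898438), 20.66026496887207) 21.4
side sleeve [496.8 184.8 166.9] 174.9 dir 20.4 mid [496.4 184.7] 78.2
side y [473.5 246.5 131.9 473.3 244.7  19.2 193. ]
side r [529.9 124.6 131.5 524.6 121.2  17.4  54. ]
top deck [499.5 178.7] ((92.23816680908203, 209.0245361328125), 20.283153533935547) 21.3
top sleeve [498.9 177.9 168.8] 177.1 dir -158.0 mid [499.9 178.3] 76.1
top y [476.7 238.  132.  476.4 240.4  18.1 148. ]
top r [521.8 118.  131.7 522.  117.9  18.2 172. ]
```

View pics/g.png

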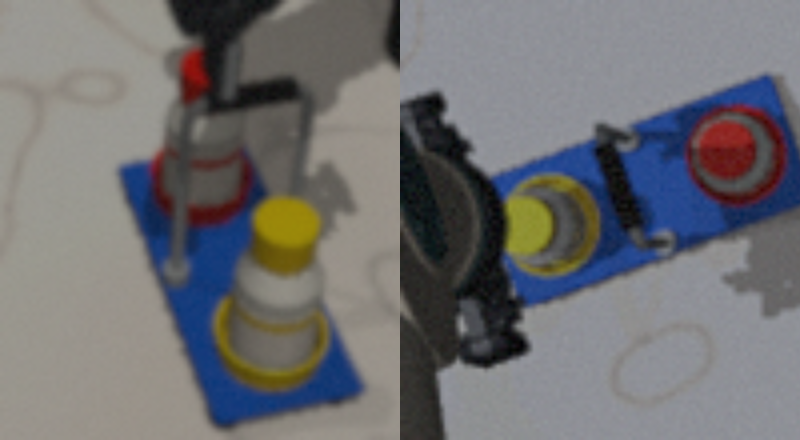

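>>> carry_out([
  [[1, 1, 0, 0, 0, -10.5, 0], [1, 2, 0, 0, 0, -21, 0], [1, 3, 0, 0, 0, -31.5, 0], [1, 4, 0, 0, 0, -42, 0], [1, 5, 0, 0, 0, -52.5, 0], [1, 6, 0.5, 0, 0, -63, 0], [1, 6.8, 1, 0.1, 0, -73.5, 0], [1, 6.8, 1.5, 0.1, 0, -84, 0]],
])

```text
time_s: 13.5
tool_pos: [497.9, 181.6, 230.8]
ee_rot: [-1.571, 0.002, 0.256]
wrist_force: [-0.3, 0.9, 0.1]
width: 85.5
```

Run:
```python
from m import *
go((497.3,182.3,200,20.5),(497.3,182.3,166,20.5))
```

```text
t 13.5 at [497.9 181.6 230.8] [-90.03   0.11  14.65] F [-0.3  0.9  0.1] w 85.5 j [-0.3   0.48 -0.15  1.87  0.1   0.8   1.32]
(497.3, 182.3, 200, 20.5) shift cm [-0.03  3.08  0.08] turn [ 0.  -5.8 -0.1]
(497.3, 182.3, 166, 20.5) shift cm [-0.03  6.48  0.08] turn [ 0.  -5.8 -0.1]
```

>>> carry_out([
  [[0.5, 0, 0.5, 0.1, 0, -3, 0], [0.5, 0, 1, 0.1, 0, -5.8, 0], [0.5, 0, 2, 0.1, 0, -5.8, 0], [0.5, 0, 3, 0.1, 0, -5.8, 0], [0.5, 0, 4, 0.1, 0, -5.8, 0], [0.5, 0, 5, 0.1, 0, -5.8, 0], [0.5, 0, 6, 0.1, 0, -5.8, 0], [0.5, 0, 6.5, 0.1, 0, -5.8, 0]],
])

```text
time_s: 14.5
tool_pos: [497.5, 183.7, 166.2]
ee_rot: [-1.571, 0.001, 0.353]
wrist_force: [-0.1, 0.1, 0.6]
width: 42.8
```

Run:
```python
from m import *
go((497.3,182.3,166,20.5))
c=cap("top"); d=cap("side")
s=cv2.resize(d["frame"][190:300,230:340],None,fx=4,fy=4); t=cv2.resize(c["frame"][190:300,140:250],None,fx=4,fy=4)
cv2.imwrite("pics/i.png",np.hstack([s[:,:400],t[:,:400]]))
```

```text
t 14.5 at [497.5 183.7 166.2] [-9.00e+01  5.00e-02  2.02e+01] F [-0.1  0.1  0.6] w 42.8 j [-0.3   0.58 -0.16  1.93  0.15  0.64  1.37]
(497.3, 182.3, 166, 20.5) shift cm [-0.06  0.02 -0.12] turn [ 0.  -0.3 -0.1]
```

View pics/i.png

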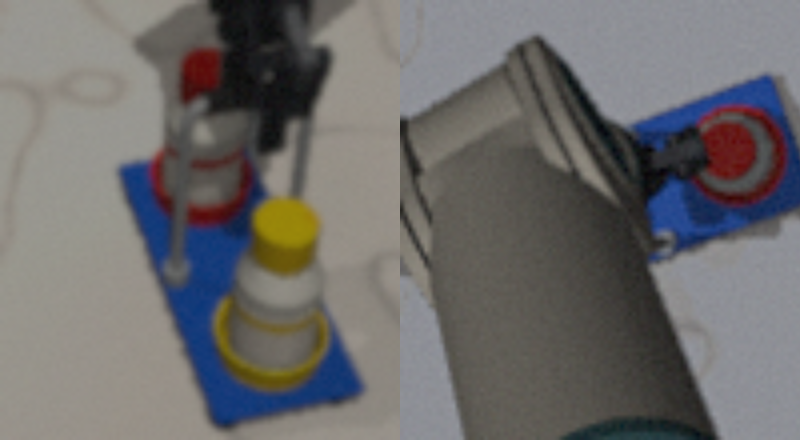

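>>> carry_out([
  [[0.4, 0, 0, -0.1, 0, 0, 0], [0.34, 0, 0, -0.1, 0, 0, 0], [0.3, 0, 0, -0.1, 0, 0, 0], [0.26, 0, 0, -0.1, 0, 0, 0], [0.23, 0, 0, -0.1, 0, 0, 0], [0.2, 0, 0, -0.1, 0, 0, 0], [0.17, 0, 0, -0.1, 0, 0, 0], [0.1, 0, 0, -0.1, 0, 0, 0]],
], force=30)

```text
time_s: 15.6
tool_pos: [498.2, 182.3, 167.0]
ee_rot: [-1.571, 0.0, 0.352]
wrist_force: [1.7, -3.2, 2.4]
width: 13.9
```

>>> carry_out([
  [[0, 0, 0, 0, 0, 0, 0], [0, 0, 0, 0, 0, 0, 0], [0, 0, 0, 0, 0, 0, 0], [0, 0, 0, 0, 0, 0, 0], [0, 0, 0, 0, 0, 0, 0], [0, 0, 0, 0, 0, 0, 0], [0, 0, 0, 0, 0, 0, 0], [0, 0, 0, 0, 0, 0, 0]],
], force=80)

```text
time_s: 16.6
tool_pos: [498.3, 182.5, 167.2]
ee_rot: [-1.571, -0.0, 0.352]
wrist_force: [-0.2, -5.9, 5.0]
width: 12.5
```

>>> carry_out([
  [[0, 0, 0, -0.1, 0, 0, 0], [0, 0, -0.2, -0.1, 0, 0, 0], [0, 0, -0.4, -0.1, 0, 0, 0], [0, 0, -0.7, -0.1, 0, 0, 0], [0, 0, -1, -0.1, 0, 0, 0], [0, 0, -1.3, -0.1, 0, 0, 0], [0, 0, -1.5, -0.1, 0, 0, 0], [0, 0, -1.5, -0.1, 0, 0, 0]],
])

```text
time_s: 17.6
tool_pos: [498.5, 181.9, 182.2]
ee_rot: [-1.571, -0.0, 0.352]
wrist_force: [0.3, 0.4, -5.4]
width: 12.7
```

```bash
cat > lv.py <<'E'
from m import *
go()
print("torque",np.round(get_obs()["torque"],2))
c=cap("side"); A=pts(c,np.ones((384,512),bool)); 
h=cv2.cvtColor(c["frame"],cv2.COLOR_BGR2HSV); m=cv2.inRange(h,(105,150,40),(130,255,255))>0
P=pts(c,m); P=P[np.hypot(P[:,0]-497,P[:,1]-182)<130]
for _ in range(3):
    k,*_=np.linalg.lstsq(np.c_[P[:,:2]-[497,182],np.ones(len(P))],P[:,2],rcond=None); r=P[:,2]-np.c_[P[:,:2]-[497,182],np.ones(len(P))]@k; P=P[abs(r)<5]
print("plane tilt deg",np.degrees(k[:2]).round(2),"z",k[2].round(1),len(P))
cv2.imwrite("pics/j%d.png"%int(k[2]),cv2.resize(c["frame"][170:300,230:340],None,fx=4,fy=4))
E
python3 lv.py
```

```text
t 17.6 at [498.5 181.9 182.2] [-9.000e+01 -2.000e-02  2.019e+01] F [ 0.3  0.4 -5.4] w 12.7 j [-0.29  0.55 -0.17  1.92  0.14  0.68  1.38]
torque [ 0.01 -0.04 -0.01]
plane tilt deg [0.06 0.04] z 36.4 816
```

Level and lifted about 15 mm, with the weight on the wrist. Lifting on to about 100 mm.

>>> carry_out([
  [[0, 0, -0.4, 0, 0, 0, 0], [0, 0, -1.2, 0, 0, 0, 0], [0, 0, -2.2, 0, 0, 0, 0], [0, 0, -3.2, 0, 0, 0, 0], [0, 0, -4.2, 0, 0, 0, 0], [0, 0, -5.2, 0, 0, 0, 0], [0, 0, -6.2, 0, 0, 0, 0], [0, 0, -7.2, 0, 0, 0, 0]],
])

```text
time_s: 18.65
tool_pos: [498.3, 181.8, 254.7]
ee_rot: [-1.571, 0.0, 0.353]
wrist_force: [-0.2, 0.2, -5.8]
width: 12.3
```

>>> carry_out([
  [[0, 0, -0.7, 0, 0, 0, 0], [0, 0, -1.1, 0, 0, 0, 0], [0, 0, -1.3, 0, 0, 0, 0], [0, 0, -1.3, 0, 0, 0, 0], [0, 0, -1.3, 0, 0, 0, 0], [0, 0, -1.3, 0, 0, 0, 0], [0, 0, -1.3, 0, 0, 0, 0], [0, 0, -1.3, 0, 0, 0, 0]],
])

```text
time_s: 19.65
tool_pos: [498.4, 181.9, 266.9]
ee_rot: [-1.571, 0.0, 0.353]
wrist_force: [0.1, -0.3, -6.1]
width: 12.3
```

```bash
python3 lv.py; ls pics/j*
```

```text
t 19.65 at [498.4 181.9 266.9] [-9.00e+01  1.00e-02  2.02e+01] F [ 0.1 -0.3 -6.1] w 12.3 j [-0.27  0.44 -0.19  1.83  0.1   0.88  1.42]
torque [-0.04  0.01 -0.06]
plane tilt deg [ 0.05 -0.04] z 121.1 860
pics/j121.png
pics/j36.png
```

View pics/j121.png

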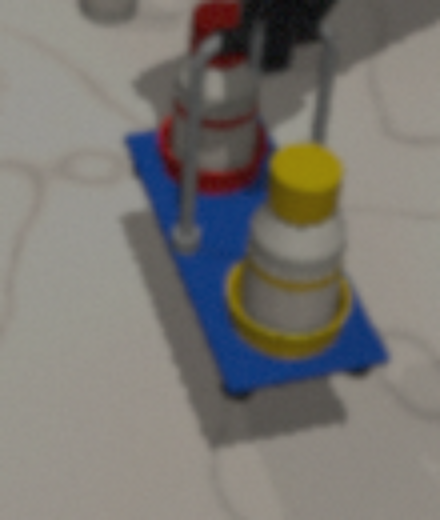

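The carrier is level in the air with the deck at 121 mm, so the feet are about 99 mm up. Both bottles stand in their cups: the yellow cap is at crop (305,185) and the red cap at (215,30).

```bash
python3 -c "
from plant import *
print(hand_in())"
```

```text
the job is handed in; nothing more can be done
None
```

I set the yellow-capped bottle in the yellow cup, let go of it, then lifted the carrier by its handle sleeve. The job was handed in at about 20 s with the arm still holding it; `hand_in` gives no verdict.

- **Bottle:** I lowered it until the wrist force showed it resting on the cup floor (about 5 N), then opened the gripper. Afterwards its cap centre was about 1 mm from where the cup centre should be, by the side camera. I did not re-measure that distance after the lift.
- **Carrier:** the side camera put the deck at 121 mm, so the feet are about 99 mm up. Tilt measured under 0.1°, and the wrist carried about 6 N, which matches the loaded weight. The last picture shows both bottles upright in their cups.
- **Bystanders:** I planned the paths to clear the other bottles, the rack and the beaker, and saw no sign of contact. I did not measure their positions again at the end.
- **Camera disagreement:** the two cameras differed by 3–4 mm in y. I trusted the side camera because it agreed with the arm's own position readings.

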